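# Load the contact tile and press it flush with the spacer

## Robot

A 6-joint arm with a two-finger parallel gripper is mounted at the origin on the work surface. World frame = base frame: x ahead of the robot, y to its left, z up, the work surface at z = 0. Lengths are in mm, angles in rad, forces in N, time in s.
With the tool pointing down it reaches from about 375 to 925 mm from the base axis. Payload 5.7 kg.
Tool frame: the origin (TCP) lies on the centre line of the jaws, within the pads' length; the fingertips stand 22 mm ahead of it and the grasp point (between the pads) lies 3 mm ahead of it (robot.tcp_to_tips is the distance from the TCP to the fingertips, in mm); z points along the fingers, y is the line along which they close (so a half turn about z gives the same grasp; the last joint's range is limited). The gripper opens to 85 mm and grips with 20 to 120 N. Pads are 22 mm wide; open, the fingers measure 114 mm over their backs; the gripper's body (76 mm by 85 mm) begins 54 mm behind the grasp point. The pads swing forward as they close: fully open they stand 13 mm farther back than shut.
Start: joints at [-1.416, 0.359, 1.51, -0, 1.272, -0.115], TCP at [159.909, -578.269, 253.267] pointing down, gripper open.
Joint ranges: [-2.97, 2.97], [-1.01, 2.36], [0.21, 2.38], [-0.96, 4.11], [0.2, 2.71], [-2.98, 2.98]. Speed limits (rad/s): [2.39, 2.39, 3.14, 3.14, 3.14, 3.14].

## Interface

Orientations are given as a 3x3 rotation matrix whose columns are the frame's x, y, z axes.
In Python, from workcell import robot gives the robot as it stands.
- The arm moves only by the tool apply_moves, never from a script. Its arguments are lists of equal length, an entry for each row: "fingers": the finger opening in mm, from 0 to 85.4; "travel": the shift along the tool's x, y, z in units of 50 mm (1.0 is 50 mm), a list of three; "roll": the turn about the tool's z in units of 5 degrees (1.0 is 5 degrees). In form: {"fingers": [fingers, ...], "travel": [[dx, dy, dz], ...], "roll": [roll, ...]}. A call has 1 to 5 rows; each row is the pose to reach, as a shift and turn from the pose commanded when the call began, along the tool's axes at that moment; what a row does not reach only later rows make up. A row lasts 1/10 s, in which the tool goes at most 50 mm and 8.59 degrees, less where a joint would pass 70% of its speed; a pose out of reach is approached as far as the arm can. A call with a gripper value outside its range is refused whole. The fingers move at their own pace and stop on an object; "grip_force" is the grip in N (left out, the last holds). Time passes only in rows, so rows that repeat a pose let the fingers close. It gives the time, the measured TCP pose, the force, the opening and the grip force at its end, in the units of the state.
- robot.get_obs(): the state, without advancing time (a new reading comes with each control period).
- robot.get_image(name): name is "scene" or "top" or "wrist"; returns the picture (400x640x3 uint8, red, green, blue); there is no depth.
- robot.camera_params(name): a dict with "fovy" (degrees; the focal length in pixels is half the picture's height over the tangent of half this angle, whatever the lens; pixels are square), "cx", "cy" (the principal point, pixels), "pose" (4x4, takes a point from camera to world coordinates). Camera axes: x right, y up, looking along -z (the intrinsics and any distortion apply to the point x, -y, -z); pixel columns grow to the right and rows downward; lengths in mm; the calibration is good to about 2 mm. A picture is of the moment at which its call begins: read the wrist's pose just before it. camera_params takes no time and is no camera call; for the wrist camera it gives the pose at the moment of the call.
- robot.sign_off(): hands the job in; it is judged then, once.
The state is a dict: "time_s": time; "joint_positions": joint angles; "joint_vel": joint speeds; "effort": joint torques, N m; "eef_pos": TCP position; "tool_rot": TCP orientation; "wrist_force": force on the tool from outside, world axes, zero at the start; "torque": the same for the moment, N m; "opening": finger opening in mm; "finger_force": force on a finger pad.
Only numpy, scipy, OpenCV 4.12 (cv2) and the standard library are available. Lean on these libraries where they do the work, as an engineer would, in place of code of your own. Each camera call takes 0.05 s, during which the arm holds its last target. There are 200 camera calls.

## Task

Pick the copper contact tile off the blue pad and seat it flat on the two pins of the weld fixture's sprung carriage. Then take the red-handled spacer out of its rack, slide it down into the gap between the carriage and the jaws on the side where the gap is wide enough, and with it push the carriage away from the jaws until the tile is pressed flush against the brass stop, firmly but with no more than hand pressure. Finish still gripping the spacer and holding the tile pressed; leave the bottle, the bin of clips and the screwdriver alone.

Things in the scene. Friction and masses are not known exactly. Their poses are not given: they have to be found in the camera images.
- bed: Weld fixture bed: dark steel plate 230 x 190 x 15 mm fixed to the bench. Origin on the bench under the fixture; its +x axis is the push direction, from the jaws towards the brass stop; y runs along the jaws, the gap and the stop; z up. The carriage slides along x between jaws (-x side) and stop (+x side).
- stop: Brass stop bar, 32 (x) x 150 (y) x 39 mm high, fixed on the bed, its top 54 mm above the bench. Origin at the centre of its underside, axes as the bed's; the face that the tile is pressed against is 16 mm on the -x side of the origin (bed x = 70 mm).
- carriage: Aluminium carriage 90 (x) x 160 (y) mm, flat top 25 mm above this origin (40 above the bench); slides only along bed x, up to 14 mm towards the stop. Origin mid x and y, on the bed's top; axes as the bed's. Near face (to the jaws) at its x = -45 mm. A spring returns it to rest on the jaw side (origin at bed x = 13 mm): 3 N at rest, 0.3 N more per mm pushed.
- nest (a point): Point on the carriage's top face midway between its two upright steel pins, axes as the bed's; moves with the carriage. Pins 8 mm in diameter, 15 mm tall with tapered tips (last 4 mm), 35 mm to either side along y. A tile seated here has its far edge about 8 mm from the stop while the carriage is at rest, 4 mm beyond the carriage's far edge.
- jaw_short: Shorter of two green steel jaw blocks fixed side by side on the bed, on the robot's side of the carriage (either may be left). 65 (x) x 70 (y) x 25 mm, top 40 mm above the bench. Axes as the bed's; origin on the bed's top, mid y; front face at its x = +32 mm. With the carriage at rest the gap before it is 18 mm wide, 25 deep, its middle at x = +41 mm: the spacer fits here.
- jaw_long: The longer green jaw block, 79 (x) x 70 (y) x 25 mm high, same axes and origin as the short one but its front face is 46 mm on the +x side of the origin: the gap in front of it is only 4 mm, too narrow for the spacer.
- tile_grip (a point): Grip point of the loose contact tile: copper plate 56 (x) x 96 (y) x 8 mm, two 12 mm through holes 35 mm to either side along y, and in its middle an upright brass grip block 22 (x) x 30 (y) x 40 mm. The point is on the block's axis, 32 mm above the plate's underside, 16 mm below the block's top; z up. About 0.4 kg; fits the pins either way round. Starts on a 6 mm thick blue pad.
- spacer_grip (a point): Grip point of the loose spacer, standing in a black rack: steel blade 12 (x) x 34 (y) x 32 mm high with a red handle 16 (x) x 34 (y) x 45 mm on top, about 0.16 kg. The point is on the axis, 52 mm above the blade's lower end, 24 mm below the handle's top; z up, x across the thickness. In the rack the lower end is 6 mm above the bench in a slot whose rim is at 22 mm.
- pad: Blue plastic pad 100 x 135 x 6 mm, fixed, on which the tile starts (to one side of the fixture; may swap sides with the rack). Origin at the centre of its underside.
- rack: Black plastic spacer rack 60 x 70 x 22 mm, fixed, with the spacer's slot in its middle. Origin at the centre of its underside.
- clip_bin: Blue open bin of loose metal clips, 90 x 120 x 60 mm, beside the fixture; leave alone. Origin at the centre of its underside.
- bottle: Clear water bottle, 64 mm in diameter, 190 mm high; leave alone. Origin at the centre of its underside.
- screwdriver: Screwdriver lying on the bench beyond the stop; leave alone.

How it is judged (in metres and radians):
On the way, in this order (a step that is already met when the one before it is completed fails the run):
1. the tile is seated flat on the carriage's two pins and let go, before it is pressed against the stop (horizontal distance between tile_grip and nest below 0.004 m and z of tile_grip in the frame of nest between 0.029 and 0.0345 m and angle between tile_grip's own z axis and vertical below 0.06 rad and angle between the x axis of tile_grip and the x axis of bed, either way round below 0.12 rad and contact force between the fingers and tile below 0.1 N and contact force between tile and stop below 0.5 N), for 0.2 s.
2. the spacer, gripped, is upright in the wide part of the gap, at least 11 mm deep (y of spacer_grip in the frame of jaw_short between -0.024 and 0.024 m and x of spacer_grip in the frame of jaw_short between 0.03 and 0.062 m and z of spacer_grip in the frame of jaw_short between 0.045 and 0.066 m and angle between spacer_grip's own z axis and vertical below 0.2 rad and angle between the x axis of spacer_grip and the x axis of bed, either way round below 0.25 rad and contact force between the fingers and spacer above 2 N), for 0.2 s.
At the end, for the whole second after the job is handed in: Tile flat over both pins (within 4 mm), square to the stop within 2 deg, pressed on it with over 1.5 N; spacer upright within 11 deg, 11 mm or more deep in the wide gap, gripped, pushing the carriage with over 3 N; robot touches neither tile nor carriage (all of step 2 and horizontal distance between tile_grip and nest below 0.004 m and z of tile_grip in the frame of nest between 0.029 and 0.0345 m and angle between tile_grip's own z axis and vertical below 0.06 rad and angle between the x axis of tile_grip and the x axis of bed, either way round below 0.12 rad and angle between the x axis of tile_grip and the x axis of bed, either way round below 0.035 rad and contact force between tile and stop above 1.5 N and contact force between spacer and carriage above 3 N and contact force between each of the arm, the fingers and carriage below 0.5 N and contact force between each of the fingers, the arm and tile below 0.5 N and linear speed of tile below 0.02 m/s); the arm keeps its last pose, push and grip.
It fails at once if a bystander is moved by more than 30 mm (distance of any of clip_bin, bottle, screwdriver from where it was at the start of the episode above 0.03 m).
It fails at once if the tile is pressed on the stop with more than 70 N (contact force between tile and stop above 70 N).
It also fails if it takes over 67 s, if anything falls off the work surface, if the arm or the gripper's body presses on something with over 40 N, if the wrist force passes 120 N, or if a joint passes its speed limit or range.

## Working session

There is one attempt and no reset: what is moved stays moved. The work goes in short steps, Python scripts to look and compute and a tool call to move; the robot and the scene stay as the last step left them, time stands still between calls to the robot, and variables do not carry over. Pictures are saved under pics/ and viewed, at most 10 in all, crops included, and the job is handed in when it is done.

Besides the shell and the picture viewer there is one more tool, called after "Request:" by a JSON object that holds its "api" and its "payload", one argument or row to a line. apply_moves: Moves the arm, as the interface text tells. Its arguments: {"type":"object","properties":{"fingers":{"type":"array","items":{"type":"number"}},"travel":{"type":"array","items":{"type":"array","items":{"type":"number"}}},"roll":{"type":"array","items":{"type":"number"}},"grip_force":{"type":"number"}},"required":["fingers","travel","roll"]}

```bash
mkdir -p pics; ls; python3 - <<'E'
from workcell import robot
import cv2
o=robot.get_obs();print(o)
for n in("top","scene"):
    p=robot.camera_params(n);print(n,p)
    cv2.imwrite(f"pics/{n}0.png",robot.get_image(n)[:,:,::-1])
E
```

```text
pics
{'time_s': 0.0, 'joint_positions': array([-1.41609907e+00,  3.59545118e-01,  1.51143840e+00, -1.02740414e-05,
        1.27249453e+00, -1.15140184e-01]), 'joint_vel': array([ 0.00073451, -0.00147484, -0.00017428,  0.000774  , -0.00120108,
        0.0012281 ]), 'effort': array([-3.91020279e-03, -5.27627349e+01, -2.78619254e+01, -8.79945019e-04,
        1.32896323e-02, -6.72050533e-06]), 'eef_pos': array([ 159.81144718, -577.66025962,  252.42739383]), 'tool_rot': array([[ 9.63813467e-01,  2.66577402e-01, -3.00205891e-04],
       [ 2.66577491e-01, -9.63811691e-01,  1.86136272e-03],
       [ 2.06855291e-04, -1.87403459e-03, -9.99998223e-01]]), 'wrist_force': array([0.48182327, 0.01310045, 0.21041736]), 'torque': array([-0.03420733,  0.04466776,  0.01085591]), 'finger_force': 0.0, 'opening': 85.19158256151272}
top {'fovy': 45.467283657097504, 'cx': 320.1781460738589, 'cy': 198.59115596129462, 'pose': array([[-5.21610135e-03,  9.92623099e-01, -1.21128759e-01,
         4.45490549e+02],
       [-9.99976145e-01, -5.72611231e-03, -3.86278562e-03,
         1.26017558e+01],
       [-4.52788711e-03,  1.21105721e-01,  9.92629288e-01,
         1.41898677e+03],
       [ 0.00000000e+00,  0.00000000e+00,  0.00000000e+00,
         1.00000000e+00]])}
scene {'fovy': 52.57049293934074, 'cx': 321.05702617840126, 'cy': 196.80952242578923, 'pose': array([[ 4.48231043e-01, -5.37179300e-01,  7.14511954e-01,
         1.42979201e+03],
       [ 8.93917138e-01,  2.68423397e-01, -3.58972186e-01,
        -3.87798477e+02],
       [ 1.04070169e-03,  7.99616958e-01,  6.00509481e-01,
         7.61266434e+02],
       [ 0.00000000e+00,  0.00000000e+00,  0.00000000e+00,
         1.00000000e+00]])}
```

View pics/top0.png

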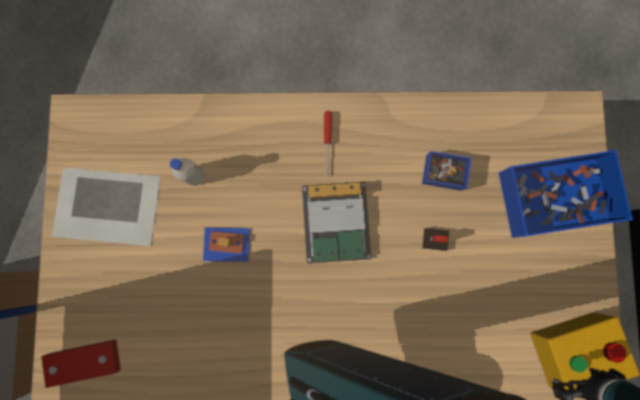

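View pics/scene0.png

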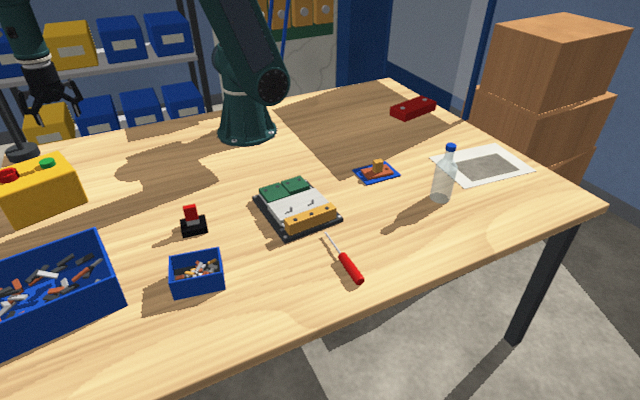

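The top view shows the tile on the pad at about (228,242), the fixture at (336,222) with the shorter jaw probably on the left, the spacer in its rack at (437,239), the bin at (447,170) and the bottle at (185,170). The scene view agrees: the tile is at (377,170) and the spacer at (191,218).

```bash
cat > h.py <<'E'
from workcell import robot
import numpy as np, cv2
np.set_printoptions(precision=4,suppress=True)
def ray(p,uv):
    f=200/np.tan(np.radians(p["fovy"])/2)
    d=np.array([(uv[0]-p["cx"])/f,-(uv[1]-p["cy"])/f,-1.]); T=np.array(p["pose"])
    return T[:3,3],T[:3,:3]@d
def plane(p,uv,z):
    o,d=ray(p,uv); return o+d*(z-o[2])/d[2]
def proj(p,X):
    f=200/np.tan(np.radians(p["fovy"])/2);T=np.array(p["pose"])
    c=T[:3,:3].T@(np.array(X)-T[:3,3]); return np.array([p["cx"]+f*c[0]/-c[2],p["cy"]-f*c[1]/-c[2]])
def need(o,xyz,yaw=None):
    """shift (units) along tool axes from the obs pose to xyz"""
    return o["tool_rot"].T@(np.array(xyz)-o["eef_pos"])/50
E
python3 - <<'E'
from h import *
t=robot.camera_params("top")
for n,uv,z in[("tile",(227,242),46),("bed",(336,222),30),("spacer",(439,239),80),("bin",(447,170),40),("bottle",(185,170),150),("jawL",(326,246),40),("jawR",(351,244),40),("scr",(329,140),10)]:print(n,plane(t,uv,z))
w=robot.camera_params("wrist");o=robot.get_obs();T=np.array(w["pose"]);print(w["fovy"],w["cx"],w["cy"],o["tool_rot"].T@T[:3,:3],o["tool_rot"].T@(T[:3,3]-o["eef_pos"]))
E
```

```text
tile [489.1362 285.8777  46.    ]
bed [546.0101 -27.7338  30.    ]
spacer [ 493.2328 -313.5771   80.    ]
bin [ 695.9659 -353.8387   40.    ]
bottle [680.2598 382.3148 150.    ]
jawL [476.34     1.9442  40.    ]
jawR [481.6831 -69.9947  40.    ]
scr [795.4508  -9.4749  10.    ]
66.49386514394827 319.3519231821684 196.89815868208933 [[-0.      0.9473  0.3203]
 [ 1.      0.0004 -0.0009]
 [-0.001   0.3203 -0.9473]] [  81.6799    0.7336 -120.745 ]
```

Request:
{"api": "apply_moves", "payload": {
  "fingers": [85,85,85,85,85],
  "travel": [
    [0.9,-0.4,0],
    [1.8,-0.8,0],
    [2.7,-1.2,0],
    [3.6,-1.6,0],
    [4.5,-2,0]
  ],
  "roll": [-1.6,-3.2,-4.8,-6.4,-8]
}}

```text
time_s: 0.6
eef_pos: [351.2, -420.3, 253.0]
tool_rot: [[0.563, 0.827, -0.0], [0.827, -0.563, 0.001], [0.0, -0.001, -1.0]]
wrist_force: [0.4, -1.2, 0.2]
opening: 84.8
finger_force: 0.0
```

```bash
python3 - <<'E'
from h import *
o=robot.get_obs();print(o["time_s"],o["eef_pos"],o["tool_rot"],o["joint_positions"],need(o,(493,-313,250)),np.degrees(np.arctan2(o["tool_rot"][1,0],o["tool_rot"][0,0])))
E
```

```text
0.6 [ 351.1525 -420.2999  253.0033] [[ 0.5626  0.8267 -0.0003]
 [ 0.8267 -0.5626  0.0006]
 [ 0.0003 -0.0005 -1.    ]] [-1.001   0.2844  1.6236  0.0001  1.2342 -0.4035] [3.3702 1.138  0.0605] 55.763053581465066
```

Request:
{"api": "apply_moves", "payload": {
  "fingers": [85,85,85,85,85],
  "travel": [
    [0.9,0.3,0],
    [1.8,0.6,0],
    [2.7,0.9,0],
    [3.4,1.1,0],
    [3.4,1.1,0]
  ],
  "roll": [-1.6,-3.2,-4.8,-6.4,-7]
}}

```text
time_s: 1.1
eef_pos: [495.0, -309.7, 252.9]
tool_rot: [[-0.017, 1.0, 0.001], [1.0, 0.017, 0.002], [0.002, 0.001, -1.0]]
wrist_force: [-1.3, -0.6, -0.4]
opening: 85.1
finger_force: 0.0
```

```bash
python3 - <<'E'
from h import *
import pickle
o=robot.get_obs();p=robot.camera_params("wrist");im=robot.get_image("wrist")
print(o["eef_pos"],o["joint_vel"],o["tool_rot"][:,0])
cv2.imwrite("pics/w1.png",im[:,:,::-1]);pickle.dump((o,p,im),open("w1.pkl","wb"))
E
```

```text
[ 494.9666 -309.7152  252.8783] [-0.0602 -0.0086  0.0217 -0.0462  0.0023 -0.5005] [-0.017   0.9999  0.0017]
```

View pics/w1.png

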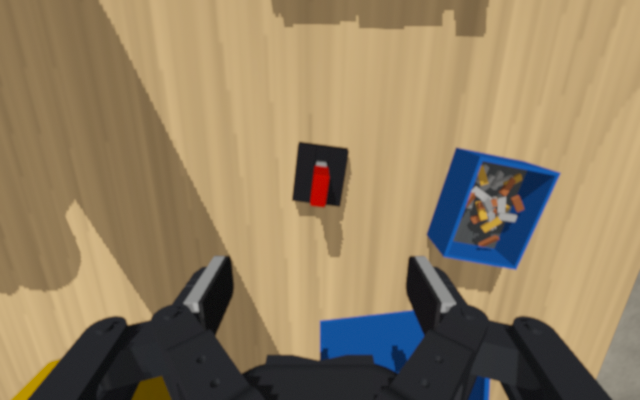

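The wrist view shows the spacer's red top at (320,185) in the rack at (321,175), and the clip bin at (495,205).

Request:
{"api": "apply_moves", "payload": {
  "fingers": [85,85,85,85,85],
  "travel": [
    [0.9,0.2,0.2],
    [1.8,0.4,0.4],
    [2.7,0.6,0.6],
    [3.6,0.8,0.8],
    [4.5,1,1]
  ],
  "roll": [0,0,0,0,0]
}}

```text
time_s: 1.65
eef_pos: [539.7, -86.5, 202.8]
tool_rot: [[-0.005, 1.0, -0.0], [1.0, 0.005, -0.0], [-0.0, -0.0, -1.0]]
wrist_force: [0.3, -0.7, -0.5]
opening: 84.7
finger_force: 0.0
```

Request:
{"api": "apply_moves", "payload": {
  "fingers": [85,85,85,85,85],
  "travel": [
    [0.6,0,0.3],
    [1.1,0,0.6],
    [1.1,0,0.6],
    [1.1,0,0.6],
    [1.1,0,0.6]
  ],
  "roll": [0,0,0,0,0]
}}

```text
time_s: 2.15
eef_pos: [540.1, -33.9, 173.8]
tool_rot: [[-0.007, 1.0, 0.001], [1.0, 0.007, -0.001], [-0.001, 0.001, -1.0]]
wrist_force: [0.1, 0.2, -0.3]
opening: 84.8
finger_force: 0.0
```

```bash
cat >> h.py <<'E'
import pickle
def snap(n):
    o=robot.get_obs();p=robot.camera_params("wrist");im=robot.get_image("wrist")
    print(o["time_s"],o["eef_pos"],np.abs(o["joint_vel"]).max(),o["tool_rot"][:,0])
    cv2.imwrite(f"pics/{n}.png",im[:,:,::-1]);pickle.dump((o,p,im),open(n+".pkl","wb"));return o,p,im
E
python3 -c "
from h import *
snap('w2')"
```

```text
2.15 [540.085  -33.8904 173.8431] 0.008193200624170309 [-0.0067  1.     -0.0006]
```

View pics/w2.png

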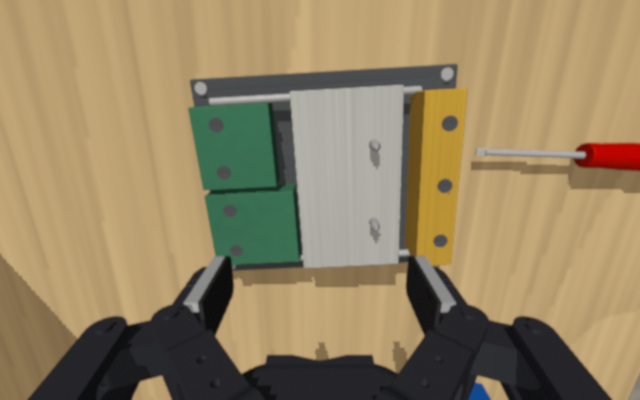

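The wrist view shows the short jaw at upper left (235,145), so the wide gap is at about (287,145). The carriage spans (293–403, 85–268), with pins at about (375,147) and (375,225). The brass stop is at (440,178).

```bash
cat >> h.py <<'E'
def rects(p,mask,z,amin=200):
    out=[]
    mask=cv2.morphologyEx(mask.astype(np.uint8)*255,cv2.MORPH_OPEN,np.ones((3,3)))
    for c in cv2.findContours(mask,cv2.RETR_EXTERNAL,cv2.CHAIN_APPROX_NONE)[0]:
        if cv2.contourArea(c)<amin: continue
        q=np.array([plane(p,u,z)[:2] for u in c[:,0].astype(float)],np.float32)
        out.append((cv2.minAreaRect(q),cv2.boundingRect(c)))
    return out
E
python3 - <<'E'
from h import *
o,p,im=pickle.load(open("w2.pkl","rb"))
h=cv2.cvtColor(im,cv2.COLOR_RGB2HSV);H,S,V=[h[...,i].astype(int) for i in range(3)]
roi=np.zeros(H.shape,bool);roi[60:270,185:475]=1
for n,m,z in[("white",(S<40)&(V>120),40),("green",(H>50)&(H<90)&(S>80),40),("brass",(H>15)&(H<30)&(S>150)&(V>150),54)]:
    print(n)
    for r in rects(p,m&roi,z):print(r)
for uv in[(375,144),(375,222)]:print("pin",plane(p,uv,55))
g=im[135:165,362:390].mean(2).astype(int);print(g[::1,::2])
big=cv2.resize(im[60:275,185:475],None,fx=2.75,fy=2.75,interpolation=cv2.INTER_CUBIC)
cv2.imwrite("pics/w2b.png",big[:,:,::-1])
E
```

```text
white
(((539.8782348632812, -29.221412658691406), (168.17286682128906, 160.17393493652344), 3.557283401489258), (209, 85, 213, 183))
green
(((478.4384460449219, -33.220947265625), (79.00210571289062, 145.46051025390625), 3.545590877532959), (190, 103, 110, 162))
brass
(((637.7324829101562, -22.952041625976562), (31.16917610168457, 149.13523864746094), 3.540550947189331), (417, 89, 50, 176))
pin [582.9903  10.3638  55.    ]
pin [587.3199 -55.9525  55.    ]
[[172 172 173 173 172 173 170 170 172 170 169 170 170 169]
 [171 172 173 173 172 173 170 171 171 170 168 171 170 169]
 [171 172 173 172 172 173 170 171 171 169 168 170 170 169]
 [171 172 173 172 171 170 167 169 171 169 169 171 170 169]
 [171 172 173 172 167 163 161 165 171 169 168 171 170 169]
 [172 172 173 170 158 153 155 158 168 169 169 171 169 169]
 [171 172 173 167 146 147 153 154 162 168 169 170 169 169]
 [172 172 173 163 134 144 154 155 153 163 168 170 169 169]
 [171 172 173 159 127 143 155 157 145 155 168 171 170 168]
 [172 172 173 157 121 140 157 160 140 145 168 171 169 169]
 [172 172 172 156 114 135 156 161 137 137 168 170 
[... 430 characters left out ...]
2 173 170 137 119 117 117 138 166 169 171 169 169]
 [171 172 173 170 136 119 117 118 132 163 169 171 169 169]
 [171 172 173 170 137 119 117 117 126 161 169 170 170 169]
 [171 172 173 170 136 119 116 118 124 160 169 170 169 169]
 [171 172 173 170 137 119 117 118 123 159 168 170 169 169]
 [171 172 173 171 141 120 117 118 123 159 168 170 169 169]
 [171 172 173 172 149 121 117 118 123 159 168 170 169 169]
 [171 172 172 173 156 122 117 117 123 159 169 170 169 169]
 [171 172 173 172 161 130 118 118 124 159 169 170 169 169]
 [171 172 172 173 166 144 119 117 123 159 169 170 169 168]
 [171 172 173 173 171 156 120 117 124 159 168 170 168 169]
 [171 172 173 173 172 159 122 118 125 159 169 169 169 169]]
```

View pics/w2b.png

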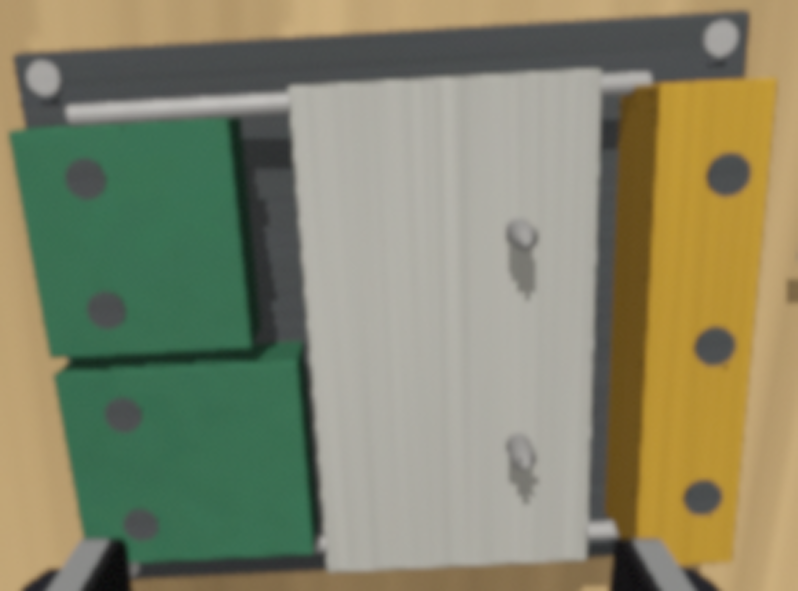

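```bash
python3 - <<'E'
from h import *
o,p,im=pickle.load(open("w2.pkl","rb"))
a=np.radians(3.55);ex=np.array([np.cos(a),np.sin(a)]);ey=np.array([-ex[1],ex[0]])
B=np.array([637.73,-22.95])-86*ex;print("bed",B,"nest",B+34*ex)
W=lambda x,y,z:[*(B+x*ex+y*ey),z]
for y in(35,-35):
    for z in(40,55):
        u=proj(p,W(34,y,z));print(y,z,u,(u-[185,60])*2.75)
toB=lambda q:np.array([(q[:2]-B)@ex,(q[:2]-B)@ey])
g=im.mean(2)
h=cv2.cvtColor(im,cv2.COLOR_RGB2HSV).astype(int)
for r in(120,170,200,240):
    w=(h[r,:,1]<40)&(h[r,:,2]>130);c=np.where(w[285:410])[0]+285
    gr=np.where((h[r,:,0]>50)&(h[r,:,0]<90)&(h[r,:,1]>80))[0]
    print(r,"white x",toB(plane(p,(c.min(),r),40)),toB(plane(p,(c.max()+1,r),40)),"green",toB(plane(p,(gr.min(),r),40)),toB(plane(p,(gr.max()+1,r),40)))
E
```

```text
bed [551.895  -28.2751] nest [585.8298 -26.1698]
35 40 [372.5583 143.1045] [515.7853 228.5375]
35 55 [375.7231 146.0511] [524.4887 236.6404]
-35 40 [372.5061 220.6291] [515.6418 441.7299]
-35 55 [375.3968 227.5287] [523.5913 460.7039]
120 white x [-31.2926  57.3272] [58.6592 52.347 ] green [-113.1181   61.8575] [-46.6872  58.1796]
170 white x [-31.371   15.6656] [58.3103 10.6944] green [-112.4889   20.1622] [-45.8884  16.4704]
200 white x [-30.8926 -11.5912] [ 58.2588 -16.5369] green [-112.96     -7.0384] [-33.5403 -11.4443]
240 white x [-31.1265 -50.8524] [ 58.4925 -55.8297] green [-112.4081  -46.3381] [-33.8979 -50.6984]
```

Projected pin positions match the picture to within about 1 mm, so the bed pose is fixed. Next is the tile.

Request:
{"api": "apply_moves", "payload": {
  "fingers": [85,85,85,85,85],
  "travel": [
    [0.95,-0.15,0],
    [1.9,-0.3,0],
    [2.85,-0.45,0],
    [3.8,-0.6,0],
    [4.7,-0.75,0]
  ],
  "roll": [0,0,0,0,0]
}}

```text
time_s: 2.7
eef_pos: [500.8, 202.9, 174.2]
tool_rot: [[-0.006, 1.0, 0.002], [1.0, 0.006, 0.0], [0.0, 0.002, -1.0]]
wrist_force: [0.6, -0.7, -0.6]
opening: 85.1
finger_force: 0.0
```

Request:
{"api": "apply_moves", "payload": {
  "fingers": [85,85,85,85,85],
  "travel": [
    [0.8,-0.1,0],
    [1.7,-0.3,0],
    [1.7,-0.3,0],
    [1.7,-0.3,0]
  ],
  "roll": [0,0,0,0]
}}

```text
schema error: expected 5 entries
```

```bash
python3 - <<'E'
from h import *
o,p,im=snap('w3')
h=cv2.cvtColor(im,cv2.COLOR_RGB2HSV);H,S,V=[h[...,i].astype(int) for i in range(3)]
roi=np.zeros(H.shape,bool);roi[:270,150:500]=1
print("blue");[print(r) for r in rects(p,(H>100)&(H<130)&(S>120)&roi,6)]
print("copper");[print(r) for r in rects(p,(H<14)&(S>110)&(V>90)&roi,14)]
print("brass");[print(r) for r in rects(p,(H>=15)&(H<30)&(S>140)&(V>140)&roi,54,80)]
E
```

```text
2.7 [500.8473 202.8643 174.1945] 0.8543595411524968 [-0.0058  1.      0.0004]
blue
(((483.30401611328125, 295.7475891113281), (125.48454284667969, 97.90009307861328), 88.67748260498047), (242, 0, 119, 152))
copper
(((489.3619079589844, 297.1286926269531), (92.48973846435547, 54.40074157714844), 84.20050048828125), (273, 14, 72, 121))
brass
(((489.0409851074219, 297.9859313964844), (32.918888092041016, 22.723403930664062), 83.8626480102539), (288, 48, 34, 51))
```

View pics/w3.png

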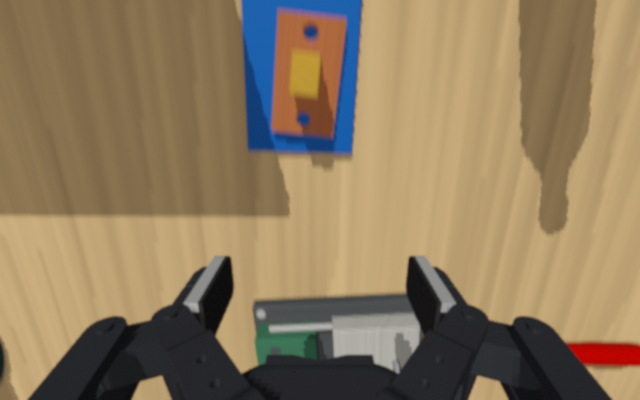

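The tile is on the pad with its brass block at about (305,73), turned some 6°. The arm was still moving when the picture was taken, so I'll look again from directly above.

Request:
{"api": "apply_moves", "payload": {
  "fingers": [85,85,85,85,85],
  "travel": [
    [0.9,-0.1,0],
    [1.8,-0.2,0],
    [1.8,-0.2,0],
    [1.8,-0.2,0],
    [1.8,-0.2,0]
  ],
  "roll": [0.6,1.2,1.2,1.2,1.2]
}}

```text
time_s: 3.25
eef_pos: [490.0, 290.5, 173.5]
tool_rot: [[0.097, 0.995, 0.0], [0.995, -0.097, -0.001], [-0.0, 0.0, -1.0]]
wrist_force: [0.1, -0.5, 0.4]
opening: 85.3
finger_force: 0.0
```

```bash
python3 - <<'E'
from h import *
o,p,im=snap('w4')
h=cv2.cvtColor(im,cv2.COLOR_RGB2HSV);H,S,V=[h[...,i].astype(int) for i in range(3)]
roi=np.zeros(H.shape,bool);roi[:270,150:500]=1
print("copper");[print(r) for r in rects(p,(H<14)&(S>110)&(V>90)&roi,14)]
print("brass");[print(r) for r in rects(p,(H>=15)&(H<30)&(S>140)&(V>140)&roi,54,80)]
print(need(o,(489,298,35)))
E
```

```text
3.25 [489.9782 290.4557 173.4964] 0.012540702030072662 [ 0.0974  0.9952 -0.0005]
copper
(((489.9020080566406, 295.3583679199219), (94.30733489990234, 54.59373474121094), 84.24504852294922), (290, 128, 60, 97))
brass
(((489.7317199707031, 299.4900207519531), (38.0133171081543, 21.959959030151367), 83.54425048828125), (305, 164, 28, 45))
[ 0.1496 -0.0346  2.7698]
```

Request:
{"api": "apply_moves", "payload": {
  "fingers": [70,60,60,60,60],
  "travel": [
    [0.1,-0.01,0.7],
    [0.1,-0.01,1.4],
    [0.1,-0.01,2.1],
    [0.1,-0.01,2.58],
    [0.1,-0.01,2.58]
  ],
  "roll": [0,0,0,0,0]
}}

```text
time_s: 3.8
eef_pos: [487.5, 294.3, 41.5]
tool_rot: [[0.099, 0.995, -0.006], [0.995, -0.099, -0.003], [-0.003, -0.006, -1.0]]
wrist_force: [-1.4, -0.2, 0.0]
opening: 60.0
finger_force: 0.0
```

Request:
{"api": "apply_moves", "payload": {
  "fingers": [40,15,10,10,10],
  "travel": [
    [0,0,0],
    [0,0,0],
    [0,0,0],
    [0,0,0],
    [0,0,0]
  ],
  "roll": [0,0,0,0,0],
  "grip_force": 60
}}

```text
time_s: 4.3
eef_pos: [490.9, 297.3, 46.2]
tool_rot: [[0.096, 0.995, 0.003], [0.995, -0.096, 0.001], [0.001, 0.003, -1.0]]
wrist_force: [0.7, -1.5, 7.0]
opening: 20.9
finger_force: 61.1
```

Request:
{"api": "apply_moves", "payload": {
  "fingers": [10,10,10,10,10],
  "travel": [
    [0,0,-0.3],
    [0,0,-0.9],
    [0,0,-1.6],
    [0,0,-2.2],
    [0,0,-2.2]
  ],
  "roll": [0,0,0,0,0]
}}

```text
time_s: 4.8
eef_pos: [492.0, 298.3, 158.7]
tool_rot: [[0.096, 0.995, 0.008], [0.995, -0.096, 0.004], [0.004, 0.007, -1.0]]
wrist_force: [1.7, 1.0, -5.1]
opening: 21.3
finger_force: 59.9
```

```bash
python3 - <<'E'
from h import *
o,p,im=snap('w5')
print(o["wrist_force"],o["torque"],o["opening"])
h=cv2.cvtColor(im,cv2.COLOR_RGB2HSV);H,S,V=[h[...,i].astype(int) for i in range(3)]
roi=np.zeros(H.shape,bool);roi[:,150:500]=1
R=o["tool_rot"]
for zz in(o["eef_pos"][2]-44+14,):
  for r,b in rects(p,(H<14)&(S>110)&(V>90)&roi,zz): print(r,b,R.T@(np.array([*r[0],zz])-o["eef_pos"]))
E
```

```text
4.8 [492.0071 298.3083 158.7092] 0.06477842298679719 [0.0963 0.9953 0.0044]
[ 1.6701  0.9564 -5.0937] [ 0.0472 -0.096   0.036 ] 21.296966132106494
((493.95794677734375, 320.34930419921875), (51.122398376464844, 54.858055114746094), 84.9334945678711) (266, 164, 107, 92) [21.9957 -0.3984 30.0939]
```

View pics/w5.png

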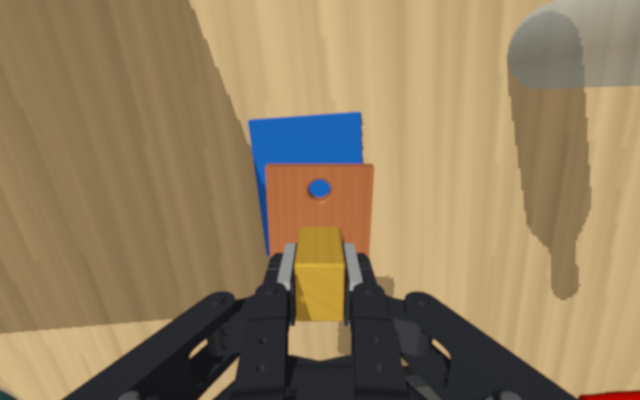

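The tile is firmly held, with its block at (320,275), the +y hole at (320,188) and the plate's far edge at row 164. Next I work out its offset in the tool and the move to the nest.

```bash
python3 - <<'E'
from h import *
o,p,im=pickle.load(open("w5.pkl","rb"));R=o["tool_rot"];e=o["eef_pos"]
h=cv2.cvtColor(im,cv2.COLOR_RGB2HSV);H,S,V=[h[...,i].astype(int) for i in range(3)]
m=(H>100)&(H<130)&(S>120);m[:178]=0;m[200:]=0;m[:,:305]=0;m[:,335:]=0
ys,xs=np.nonzero(m);print("hole",xs.mean()+.5,ys.mean()+.5,np.ptp(xs),np.ptp(ys))
def tool(uv,d):
    a,b=ray(p,uv);a=R.T@(a-e);b=R.T@b;return a+b*(d-a[2])/b[2]
for d in(30,33,36):
    print(d,tool((xs.mean()+.5,ys.mean()+.5),d),"edge corners",tool((266,164.5),d),tool((373,165),d), tool((267,240),d),tool((371.5,240),d))
nest=[585.9,-26.2]
print(need(o,(*nest,130)))
E
```

```text
hole 319.4527559055118 188.2795275590551 20 15
30 [35.0288 -0.2322 30.    ] edge corners [ 47.5501 -27.1557  30.    ] [47.2982 26.747  30.    ] [  5.3879 -28.9714  30.    ] [ 5.3992 28.2874 30.    ]
33 [34.107  -0.2323 33.    ] edge corners [ 46.8774 -27.6915  33.    ] [46.6205 27.2837 33.    ] [  3.8763 -29.5434  33.    ] [ 3.8878 28.8548 33.    ]
36 [33.1851 -0.2323 36.    ] edge corners [ 46.2047 -28.2273  36.    ] [45.9428 27.8205 36.    ] [  2.3647 -30.1153  36.    ] [ 2.3764 29.4222 36.    ]
[-6.2817  2.4898  0.565 ]
```

Request:
{"api": "apply_moves", "payload": {
  "fingers": [10,10,10,10,10],
  "travel": [
    [-0.5,0.2,0],
    [-1.3,0.5,0],
    [-2.1,0.8,0],
    [-2.9,1.1,0],
    [-3.7,1.4,0]
  ],
  "roll": [-0.4,-0.8,-1.2,-1.6,-1.82]
}}

```text
time_s: 5.35
eef_pos: [539.8, 104.5, 152.2]
tool_rot: [[-0.064, 0.998, -0.004], [0.998, 0.064, -0.0], [0.0, -0.004, -1.0]]
wrist_force: [0.8, -0.1, -4.8]
opening: 21.2
finger_force: 59.7
```

```bash
python3 - <<'E'
from h import *
o=robot.get_obs();print(o["eef_pos"],o["tool_rot"],need(o,(586,-25.2,120)))
E
```

```text
[539.7798 104.4835 152.2417] [[-0.0638  0.998  -0.0036]
 [ 0.998   0.0638 -0.0001]
 [ 0.0001 -0.0036 -1.    ]] [-2.6474  0.7594  0.6417]
```

Request:
{"api": "apply_moves", "payload": {
  "fingers": [10,10,10,10,10],
  "travel": [
    [-0.8,0.3,0.2],
    [-1.7,0.6,0.4],
    [-2.6,0.76,0.6],
    [-2.6,0.76,0.6],
    [-2.6,0.76,0.6]
  ],
  "roll": [0,0,0,0,0]
}}

```text
time_s: 5.85
eef_pos: [585.6, -22.2, 121.9]
tool_rot: [[-0.059, 0.998, -0.004], [0.998, 0.059, 0.001], [0.001, -0.004, -1.0]]
wrist_force: [-0.9, 0.1, -5.2]
opening: 21.1
finger_force: 59.5
```

```bash
python3 - <<'E'
from h import *
o,p,im=snap('w6');print(o["tool_rot"],need(o,(586,-25.2,83)))
E
```

```text
5.85 [585.5596 -22.2378 121.927 ] 0.0417665274637487 [-0.0593  0.9982  0.0013]
[[-0.0593  0.9982 -0.0045]
 [ 0.9982  0.0593  0.0011]
 [ 0.0013 -0.0044 -1.    ]] [-0.0607  0.0087  0.7784]
```

View pics/w6.png

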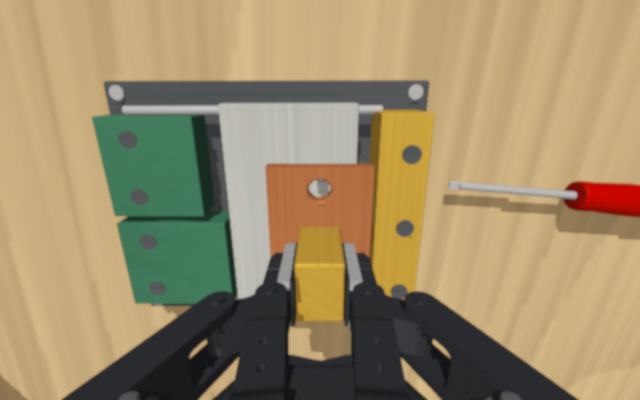

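The tile hangs over the carriage, and a grey pin edge shows inside its hole at about (325,187). I'll check that against the predicted pin.

```bash
python3 - <<'E'
from h import *
o,p,im=pickle.load(open("w6.pkl","rb"))
a=np.radians(3.55);ex=np.array([np.cos(a),np.sin(a)]);ey=np.array([-ex[1],ex[0]])
q=np.array([585.9,-26.2])+35*ey
for z in(40,51,55):print(z,proj(p,[*q,z]))
print(im.mean(2).astype(int)[176:206:2,306:336:2])
h=cv2.cvtColor(im,cv2.COLOR_RGB2HSV).astype(int)
B=np.array([637.73,-22.95])-86*ex
toB=lambda q:np.array([(q[:2]-B)@ex,(q[:2]-B)@ey])
for r in(125,150):
    c=np.where((h[r,200:370,1]<40)&(h[r,200:370,2]>130))[0]+200
    br=np.where((h[r,:,0]>15)&(h[r,:,0]<30)&(h[r,:,1]>150)&(h[r,:,2]>170))[0];br=br[(br>360)&(br<440)]
    print(r,toB(plane(p,(c.min(),r),40)),toB(plane(p,(c.max()+1,r),40)),"brass right",toB(plane(p,(br.max()+1,r),54)))
E
```

```text
40 [320.6134 171.757 ]
51 [320.5951 175.849 ]
55 [320.588  177.4461]
[[117 118 119 119 118 117 119 120 120 119 118 117 117 117 117]
 [117 117 119 117 113 108 106 116 112 110 115 118 117 116 118]
 [116 118 114 114 141 146 109 122 113  98 103 113 117 116 117]
 [117 113 114 156 180 170 126 119 117 119 116 107 113 116 117]
 [115 106 148 181 186 171 133 129 127 127 128 128 117 113 118]
 [110 119 174 185 186 175 139 131 129 128 129 147 139 112 117]
 [106 120 177 185 186 181 147 130 128 128 129 149 142 110 117]
 [104 102 168 184 186 182 148 130 128 129 129 139 120 109 116]
 [107  86 129 176 186 182 150 132 129 128 126 110  98 112 117]
 [112  93  88 139 174 182 172 156 129 126 118  95 106 116 117]
 [115 106  95  93 125 155 166 156 124 114 105 106 118 116 118]
 [117 115 110 102  99 108 117 116 108 107 113 122 121 117 117]
 [118 118 118 117 115 113 113 117 121 123 124 123 119 117 118]
 [118 119 119 120 122 124 129 134 134 128 121 120 119 117 118]
 [118 119 120 120 119 118 118 118 116 119 118 118 118 117 118]]
125 [-31.3752  66.3043] [58.3896 66.1076] brass right [101.993   67.3251]
150 [-31.7805  49.9802] [58.3386 49.8189] brass right [101.895   52.1792]
```

Request:
{"api": "apply_moves", "payload": {
  "fingers": [10,10,10,10,10],
  "travel": [
    [-0.06,0.01,0.1],
    [-0.06,0.01,0.3],
    [-0.06,0.01,0.44],
    [-0.06,0.01,0.44],
    [-0.06,0.01,0.44]
  ],
  "roll": [0,0,0,0,0]
}}

```text
time_s: 6.4
eef_pos: [587.6, -23.8, 101.9]
tool_rot: [[-0.063, 0.998, -0.001], [0.998, 0.063, 0.0], [0.0, -0.001, -1.0]]
wrist_force: [1.1, 0.2, -4.7]
opening: 21.6
finger_force: 59.6
```

```bash
python3 - <<'E'
from h import *
o,p,im=snap('w7');print(need(o,(586,-25.2,81)),o["wrist_force"])
E
```

```text
6.4 [587.6002 -23.758  101.9308] 0.011230001123658177 [-0.0627  0.998   0.0003]
[-0.0269 -0.0334  0.4186] [ 1.1485  0.1867 -4.6884]
```

```bash
cat > meas.py <<'E'
from h import *
a=np.radians(3.55);ex=np.array([np.cos(a),np.sin(a)]);ey=np.array([-ex[1],ex[0]])
B=np.array([637.73,-22.95])-86*ex
toB=lambda q:np.array([(q[:2]-B)@ex,(q[:2]-B)@ey])
def chk(n):
    o,p,im=pickle.load(open(n+".pkl","rb"))
    h=cv2.cvtColor(im,cv2.COLOR_RGB2HSV).astype(int)
    W=(h[...,1]<40)&(h[...,2]>130)
    bx=[];wl=[];wr=[]
    for y in(68,60,55):   # rows at given bed y
        r=int(round(proj(p,[*(B+13*ex+y*ey),40])[1]))
        c0=int(proj(p,[*(B+13*ex+y*ey),40])[0]);l=c0
        while W[r,l]:l-=1
        k=c0
        while W[r,k]:k+=1
        wl.append(toB(plane(p,(l+1,r),40))[0]);wr.append(toB(plane(p,(k,r),40))[0])
    c=int(proj(p,[*(B+0*ex+70*ey),40])[0]);r=int(proj(p,[*(B+70*ey),40])[1])
    while W[r,c]:r-=1
    print(n,o["eef_pos"],"white x",np.mean(wl),np.mean(wr),"y top",toB(plane(p,(c,r+1),40))[1])
E
python3 -c "
from meas import *
for n in('w2','w6','w7'):chk(n)
for i in range(4):print(robot.get_obs()['eef_pos'])"
```

```text
w2 [540.085  -33.8904 173.8431] white x -31.03513492169218 58.455786020374205 y top 79.365370985059
w6 [585.5596 -22.2378 121.927 ] white x -31.26629597876948 58.584729488087646 y top 79.91522578141735
w7 [587.6002 -23.758  101.9308] white x -31.31502144130617 58.542239977367956 y top 80.2525206467501
[587.9723 -23.9667 102.2954]
[587.9723 -23.9667 102.2954]
[587.9723 -23.9667 102.2954]
[587.9723 -23.9667 102.2954]
```

Request:
{"api": "apply_moves", "payload": {
  "fingers": [10,10,10,10,10],
  "travel": [
    [-0.02,-0.02,0.1],
    [-0.02,-0.02,0.1],
    [-0.02,-0.02,0.1],
    [-0.02,-0.02,0.1],
    [-0.02,-0.02,0.1]
  ],
  "roll": [0,0,0,0,0]
}}

```text
time_s: 6.95
eef_pos: [587.1, -25.4, 97.5]
tool_rot: [[-0.062, 0.998, 0.0], [0.998, 0.062, 0.0], [0.0, 0.0, -1.0]]
wrist_force: [1.0, -0.3, -3.8]
opening: 21.0
finger_force: 59.6
```

Request:
{"api": "apply_moves", "payload": {
  "fingers": [10,10,10,10,10],
  "travel": [
    [0,0,0],
    [0,0,0],
    [0,0,0],
    [0,0,0],
    [0,0,0]
  ],
  "roll": [0,0,0,0,0]
}}

```text
time_s: 7.45
eef_pos: [587.0, -25.3, 97.3]
tool_rot: [[-0.062, 0.998, -0.0], [0.998, 0.062, 0.0], [0.0, -0.0, -1.0]]
wrist_force: [-0.4, -0.0, -4.9]
opening: 21.2
finger_force: 59.6
```

Request:
{"api": "apply_moves", "payload": {
  "fingers": [10,10,10,10,10],
  "travel": [
    [0,-0.01,0.06],
    [0,-0.01,0.12],
    [0,-0.01,0.18],
    [0,-0.01,0.22],
    [0,-0.01,0.22]
  ],
  "roll": [0,0,0,0,0]
}}

```text
time_s: 7.95
eef_pos: [586.2, -25.3, 85.8]
tool_rot: [[-0.062, 0.998, -0.001], [0.998, 0.062, 0.0], [0.0, -0.001, -1.0]]
wrist_force: [-0.2, -0.4, -4.3]
opening: 20.8
finger_force: 59.6
```

Request:
{"api": "apply_moves", "payload": {
  "fingers": [10,10,10,10,10],
  "travel": [
    [0,0,0.03],
    [0,0,0.06],
    [0,0,0.09],
    [0,0,0.1],
    [0,0,0.1]
  ],
  "roll": [0,0,0,0,0]
}}

```text
time_s: 8.45
eef_pos: [586.5, -25.3, 81.2]
tool_rot: [[-0.062, 0.998, -0.0], [0.998, 0.062, 0.0], [0.0, -0.0, -1.0]]
wrist_force: [0.4, -0.6, -4.9]
opening: 21.2
finger_force: 59.6
```

Request:
{"api": "apply_moves", "payload": {
  "fingers": [10,10,10,10,10],
  "travel": [
    [0,0,0.02],
    [0,0,0.04],
    [0,0,0.04],
    [0,0,0.04],
    [0,0,0.04]
  ],
  "roll": [0,0,0,0,0]
}}

```text
time_s: 8.95
eef_pos: [586.7, -25.4, 80.2]
tool_rot: [[-0.062, 0.998, 0.001], [0.998, 0.062, -0.0], [-0.0, 0.001, -1.0]]
wrist_force: [-3.1, -0.1, 5.6]
opening: 21.2
finger_force: 61.0
```

Request:
{"api": "apply_moves", "payload": {
  "fingers": [36,42,42,42,42],
  "travel": [
    [0,0,0],
    [0,0,0],
    [0,0,0],
    [0,0,-0.4],
    [0,0,-1.2]
  ],
  "roll": [0,0,0,0,0]
}}

```text
time_s: 9.45
eef_pos: [584.1, -25.0, 137.0]
tool_rot: [[-0.062, 0.998, -0.007], [0.998, 0.062, 0.001], [0.002, -0.007, -1.0]]
wrist_force: [0.8, 0.1, -0.2]
opening: 42.1
finger_force: 0.0
```

Request:
{"api": "apply_moves", "payload": {
  "fingers": [85,85,85,85,85],
  "travel": [
    [0,0,-0.6],
    [-0.6,0,-1],
    [-1.2,-0.2,-1],
    [-1.2,-0.2,-1],
    [-1.2,-0.2,-1]
  ],
  "roll": [0,0,0,0,0]
}}

```text
time_s: 9.95
eef_pos: [580.1, -86.3, 189.2]
tool_rot: [[-0.06, 0.998, -0.0], [0.998, 0.06, 0.0], [0.0, -0.0, -1.0]]
wrist_force: [-1.1, 0.1, -0.0]
opening: 85.0
finger_force: 0.0
```

```bash
python3 - <<'E'
from meas import *
o,p,im=snap('w8')
h=cv2.cvtColor(im,cv2.COLOR_RGB2HSV);H,S,V=[h[...,i].astype(int) for i in range(3)]
for r,b in rects(p,(H<14)&(S>110)&(V>90),48): print(r,b,toB(np.array(r[0])))
for z in(51,48):print(proj(p,[*(B+34.5*ex+35*ey),z]),proj(p,[*(B+34.5*ex-35*ey),z]))
E
```

```text
9.95 [580.065  -86.2819 189.2389] 0.023867958716302155 [-0.0604  0.9982  0.0005]
((800.563232421875, -5.996464729309082), (23.176170349121094, 89.6287612915039), 88.49858856201172) (539, 95, 101, 36) [249.5705   6.8384]
((586.9273071289062, -27.565204620361328), (56.028751373291016, 95.30894470214844), 3.515108346939087) (298, 61, 70, 118) [35.009  -1.4607]
[332.5011  76.081 ] [331.508  163.1259]
[332.3504  76.2878] [331.3806 162.3866]
```

View pics/w8.png

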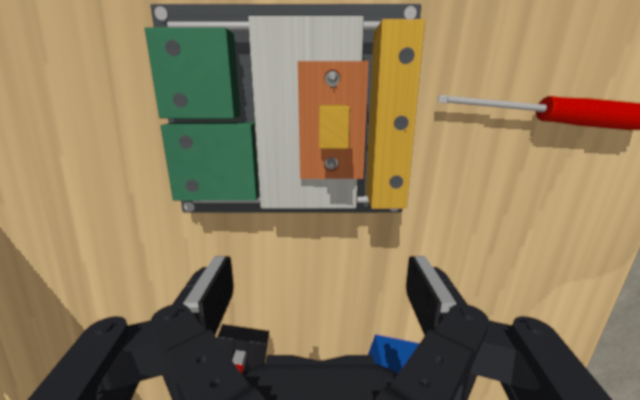

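Both pins show through the tile's holes, at (332,77) and (331,163), so it is seated flat. Now to the spacer.

Request:
{"api": "apply_moves", "payload": {
  "fingers": [85,85,85,85,85],
  "travel": [
    [-0.9,-0.4,0],
    [-1.8,-0.8,0],
    [-2.7,-1.2,0],
    [-3.6,-1.6,0],
    [-4.4,-2,0]
  ],
  "roll": [0,0,0,0,0]
}}

```text
time_s: 10.5
eef_pos: [493.8, -312.6, 188.8]
tool_rot: [[-0.063, 0.998, -0.0], [0.998, 0.063, 0.001], [0.001, -0.0, -1.0]]
wrist_force: [0.1, 0.2, -0.5]
opening: 84.8
finger_force: 0.0
```

Request:
{"api": "apply_moves", "payload": {
  "fingers": [60,60,60,60,60],
  "travel": [
    [0,0,0],
    [0,0,0],
    [0,0,0],
    [0,0,0],
    [0,0,0]
  ],
  "roll": [0,0,0,0,0]
}}

```text
time_s: 11.0
eef_pos: [494.7, -310.2, 189.2]
tool_rot: [[-0.064, 0.998, -0.0], [0.998, 0.064, 0.001], [0.001, -0.0, -1.0]]
wrist_force: [0.3, -0.2, -0.3]
opening: 60.0
finger_force: 0.0
```

```bash
python3 - <<'E'
from meas import *
o,p,im=snap('w9')
h=cv2.cvtColor(im,cv2.COLOR_RGB2HSV);H,S,V=[h[...,i].astype(int) for i in range(3)]
roi=np.zeros(H.shape,bool);roi[:255,150:500]=1
red=((H<6)|(H>174))&(S>150)&roi
for t in(60,120,160,200):
    print("red V>",t);[print(r) for r in rects(p,red&(V>t),82,60)]
print("black");[print(r) for r in rects(p,(V<60)&(S<120)&roi|red,22,400)]
x,y,w,hh=cv2.boundingRect(red.astype(np.uint8));print(x,y,w,hh)
cv2.imwrite("pics/w9b.png",cv2.resize(im[y-40:y+hh+40,x-50:x+w+50],None,fx=4,fy=4)[:,:,::-1])
E
```

```text
11.0 [ 494.6714 -310.1873  189.2364] 0.004827304632153285 [-0.0641  0.9979  0.0005]
red V> 60
(((494.9810791015625, -314.3739318847656), (43.684818267822266, 18.43112564086914), 83.79064178466797), (307, 180, 27, 53))
red V> 120
(((495.1790466308594, -314.4654846191406), (43.49391174316406, 16.267715454101562), 84.25523376464844), (308, 180, 25, 53))
red V> 160
(((495.2070007324219, -314.5547180175781), (43.419410705566406, 14.209771156311035), 83.36834716796875), (308, 181, 24, 52))
red V> 200
black
(((494.85272216796875, -323.7503356933594), (80.82305908203125, 57.07778549194336), 83.43406677246094), (288, 151, 67, 82))
307 179 27 54
```

View pics/w9b.png

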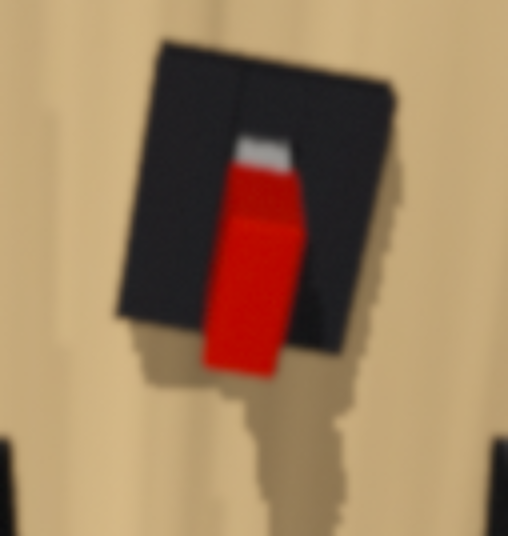

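The crop shows the handle's top face with corners at (230,217), (305,233), (276,377) and (202,363).

```bash
python3 - <<'E'
from meas import *
o,p,im=pickle.load(open("w9.pkl","rb"))
q=np.array([plane(p,(257+x/4,139+y/4),83) for x,y in((230,217),(305,233),(276,377),(202,363))])
c=q.mean(0);d=(q[0]+q[1]-q[2]-q[3]);print(q,c,np.degrees(np.arctan2(d[1],d[0])),np.linalg.norm(d)/2,np.linalg.norm(q[0]-q[1]))
R=o["tool_rot"];print("yaw",np.degrees(np.arctan2(R[1,0],R[0,0])),need(o,(c[0],c[1],61)))
E
```

```text
[[ 489.858  -302.8382   83.    ]
 [ 504.754  -305.1881   83.    ]
 [ 501.2813 -336.5845   83.    ]
 [ 486.0111 -334.4273   83.    ]] [ 495.4761 -319.7595   83.    ] 83.37143319197533 31.704664684700138 15.08024436470464
yaw 93.67712375605136 [-0.1934  0.004   2.5646]
```

Request:
{"api": "apply_moves", "payload": {
  "fingers": [60,60,60,60,60],
  "travel": [
    [-0.19,0,0.5],
    [-0.19,0,1.2],
    [-0.19,0,1.5],
    [-0.19,0,1.5],
    [-0.19,0,1.5]
  ],
  "roll": [1,2,2,2,2]
}}

```text
time_s: 11.55
eef_pos: [495.0, -320.8, 114.5]
tool_rot: [[0.111, 0.994, -0.0], [0.994, -0.111, 0.0], [0.0, -0.0, -1.0]]
wrist_force: [0.3, -0.2, 0.9]
opening: 59.9
finger_force: 0.0
```

```bash
python3 - <<'E'
from meas import *
o=robot.get_obs();R=o["tool_rot"];print("yaw",np.degrees(np.arctan2(R[1,0],R[0,0])),need(o,(495.5,-319.8,62)))
E
```

```text
yaw 83.61107177894858 [0.0213 0.0071 1.0503]
```

Request:
{"api": "apply_moves", "payload": {
  "fingers": [60,60,60,60,60],
  "travel": [
    [0.02,0.01,0.4],
    [0.02,0.01,0.8],
    [0.02,0.01,1.04],
    [0.02,0.01,1.04],
    [0.02,0.01,1.04]
  ],
  "roll": [0,0,0,0,0]
}}

```text
time_s: 12.05
eef_pos: [495.8, -320.5, 63.1]
tool_rot: [[0.112, 0.994, 0.001], [0.994, -0.112, -0.001], [-0.0, 0.001, -1.0]]
wrist_force: [0.3, 0.4, 0.4]
opening: 60.3
finger_force: 0.0
```

Request:
{"api": "apply_moves", "payload": {
  "fingers": [40,20,5,5,5],
  "travel": [
    [0,0,0],
    [0,0,0],
    [0,0,0],
    [0,0,0],
    [0,0,0]
  ],
  "roll": [0,0,0,0,0],
  "grip_force": 90
}}

```text
time_s: 12.55
eef_pos: [495.7, -320.6, 63.1]
tool_rot: [[0.112, 0.994, 0.001], [0.994, -0.112, -0.001], [-0.001, 0.001, -1.0]]
wrist_force: [-1.0, -0.2, 6.5]
opening: 15.3
finger_force: 88.2
```

Request:
{"api": "apply_moves", "payload": {
  "fingers": [5,5,5,5,5],
  "travel": [
    [0,0,-0.3],
    [0,0,-0.9],
    [0,0,-1.6],
    [0,0,-2.2],
    [0,0,-2.2]
  ],
  "roll": [0,0,0,0,0]
}}

```text
time_s: 13.05
eef_pos: [497.5, -322.0, 176.4]
tool_rot: [[0.112, 0.994, 0.006], [0.994, -0.112, -0.005], [-0.004, 0.007, -1.0]]
wrist_force: [0.4, -0.9, -1.9]
opening: 14.8
finger_force: 88.4
```

```bash
python3 - <<'E'
from meas import *
o,p,im=snap('w10');R=o["tool_rot"];print("yaw",np.degrees(np.arctan2(R[1,0],R[0,0])),o["wrist_force"],o["opening"])
tgt=B-40.7*ex+33*ey;print(tgt,need(o,(*tgt,140)))
E
```

```text
13.05 [ 497.5235 -321.9783  176.4363] 0.05823258804147284 [ 0.1122  0.9937 -0.0041]
yaw 83.55844292217023 [ 0.3664 -0.9422 -1.9412] 14.831768920122805
[509.2298   2.1415] [ 6.4707 -0.4992  0.6988]
```

View pics/w10.png

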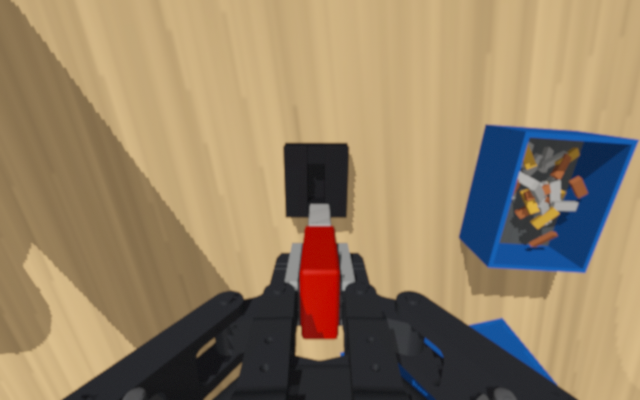

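The spacer is lifted straight and the rack slot at (317,180) is empty. That was picture 11, one over the limit of 10, so I view no more and rely on measurements from here on.

Request:
{"api": "apply_moves", "payload": {
  "fingers": [5,5,5,5,5],
  "travel": [
    [0.5,0,0],
    [1.4,-0.1,0],
    [2.3,-0.2,0.2],
    [3.2,-0.3,0.3],
    [4,-0.3,0.4]
  ],
  "roll": [-0.4,-0.8,-1.2,-1.6,-2]
}}

```text
time_s: 13.6
eef_pos: [500.2, -117.1, 150.1]
tool_rot: [[-0.063, 0.998, -0.005], [0.998, 0.063, 0.002], [0.002, -0.004, -1.0]]
wrist_force: [1.1, -0.2, -1.9]
opening: 15.1
finger_force: 88.3
```

```bash
python3 - <<'E'
from meas import *
o=robot.get_obs();R=o["tool_rot"];print("yaw",np.degrees(np.arctan2(R[1,0],R[0,0])),need(o,(509.2,2.1,135)))
E
```

```text
yaw 93.62286406186527 [2.3666 0.3322 0.3054]
```

Request:
{"api": "apply_moves", "payload": {
  "fingers": [5,5,5,5,5],
  "travel": [
    [0.8,0.1,0.1],
    [1.6,0.2,0.2],
    [2.3,0.33,0.3],
    [2.3,0.33,0.3],
    [2.3,0.33,0.3]
  ],
  "roll": [0,0,0,0,0]
}}

```text
time_s: 14.1
eef_pos: [510.9, -3.3, 135.8]
tool_rot: [[-0.064, 0.998, -0.003], [0.998, 0.064, 0.0], [0.0, -0.003, -1.0]]
wrist_force: [0.2, -1.0, -1.6]
opening: 15.2
finger_force: 88.3
```

Request:
{"api": "apply_moves", "payload": {
  "fingers": [5,5,5,5,5],
  "travel": [
    [0,0,0.2],
    [0,0,0.4],
    [0,0,0.4],
    [0,0,0.4],
    [0,0,0.4]
  ],
  "roll": [0,0,0,0,0]
}}

```text
time_s: 14.6
eef_pos: [512.3, -4.5, 117.3]
tool_rot: [[-0.061, 0.998, 0.0], [0.998, 0.061, 0.0], [0.0, 0.0, -1.0]]
wrist_force: [0.0, -1.0, -3.4]
opening: 14.7
finger_force: 88.2
```

```bash
python3 - <<'E'
from meas import *
o,p,im=snap('w11');R=o["tool_rot"];print("yaw",np.degrees(np.arctan2(R[1,0],R[0,0])),toB(o["eef_pos"]),need(o,(509.2,2.1,82)),o["wrist_force"],R[:,2])
h=cv2.cvtColor(im,cv2.COLOR_RGB2HSV).astype(int)
W=(h[...,1]<40)&(h[...,2]>130);G=(h[...,0]>50)&(h[...,0]<90)&(h[...,1]>80)
for y in(72,65,60):
    u=proj(p,[*(B+13*ex+y*ey),40]);r=int(round(u[1]));c=int(u[0])
    while W[r,c]:c-=1
    g=np.where(G[r])[0];print(y,"carriage near",toB(plane(p,(c+1,r),40)),"jaw",[toB(plane(p,(k,r),40))[0] for k in(g.min(),g.max()+1)] if len(g) else 0, [h[r,k,2] for k in range(g.max()-8,g.max()+3)])
E
```

```text
14.6 [512.2726  -4.5197 117.3474] 0.007615933289342157 [-0.0612  0.9981  0.    ]
yaw 93.50737804308154 [-38.0755  26.1632] [ 0.1359 -0.0533  0.707 ] [ 0.036  -0.9673 -3.4169] [ 0.0001  0.     -1.    ]
72 carriage near [-31.5833  72.1765] jaw [np.float64(-110.52098398948543), np.float64(-48.54231867140532)] [np.int64(120), np.int64(119), np.int64(120), np.int64(120), np.int64(120), np.int64(118), np.int64(110), np.int64(92), np.int64(68), np.int64(64), np.int64(75)]
65 carriage near [-31.507   64.8844] jaw [np.float64(-112.69221086663948), np.float64(-48.66516234933728)] [np.int64(121), np.int64(120), np.int64(121), np.int64(120), np.int64(121), np.int64(119), np.int64(113), np.int64(94), np.int64(65), np.int64(51), np.int64(51)]
60 carriage near [-31.4575  60.1541] jaw [np.float64(-113.25409814267346), np.float64(-48.744849192465225)] [np.int64(121), np.int64(121), np.int64(120), np.int64(121), np.int64(121), np.int64(120), np.int64(114), np.int64(94), np.int64(65), np.int64(49), np.int64(49)]
```

Request:
{"api": "apply_moves", "payload": {
  "fingers": [5,5,5,5,5],
  "travel": [
    [0.14,-0.05,0.1],
    [0.14,-0.05,0.2],
    [0.14,-0.05,0.3],
    [0.14,-0.05,0.3],
    [0.14,-0.05,0.3]
  ],
  "roll": [0,0,0,0,0]
}}

```text
time_s: 15.15
eef_pos: [509.1, 2.9, 102.1]
tool_rot: [[-0.062, 0.998, -0.0], [0.998, 0.062, 0.0], [0.0, -0.0, -1.0]]
wrist_force: [0.7, 0.3, -1.7]
opening: 15.1
finger_force: 88.2
```

```bash
python3 - <<'E'
from meas import *
o,p,im=snap('w12');R=o["tool_rot"];e=o["eef_pos"];print(toB(e),o["wrist_force"])
h=cv2.cvtColor(im,cv2.COLOR_RGB2HSV).astype(int)
red=((h[...,0]<6)|(h[...,0]>174))&(h[...,1]>150);red[:,:280]=0;red[:,360:]=0
for r in range(200,335,15):
    c=np.where(red[r])[0]
    if len(c):print(r,c.min(),c.max())
print(im[195:225:4,300:340:3].mean(2).astype(int))
W=(h[...,1]<40)&(h[...,2]>130)
for y in(72,65,60):
    u=proj(p,[*(B+13*ex+y*ey),40]);r=int(round(u[1]));c=int(u[0])
    while W[r,c]:c-=1
    print(toB(plane(p,(c+1,r),40)))
E
```

```text
15.15 [509.1405   2.8966 102.0816] 0.004874722283396775 [-0.0622  0.9981  0.0002]
[-40.7423  33.7592] [ 0.7405  0.2978 -1.6569]
230 305 333
245 303 336
260 301 337
275 299 339
290 299 339
305 299 339
320 300 338
[[ 91  91  62  50  62  78  82  80  79  81  80  94 169 182]
 [ 90  91  64  50  53  64  82  82  83  82  83  96 170 181]
 [ 91  90  65  54  86  93 103 104 103  99  83  96 171 182]
 [ 90  90  66 101 155 155 154 153 153 147  88 100 175 181]
 [ 90  89  67 103 153 153 152 153 153 152  98  97 176 182]
 [ 90  91  68 117 155 156 156 156 156 155 100 102 177 182]
 [ 90  90  69 137 158 158 158 156 154 151 110 103 178 182]
 [ 90  90  72 144 161 161 161 163 163 163 131 102 178 182]]
[-31.7103  72.0254]
[-31.5935  65.0463]
[-31.5068  59.8648]
```

Request:
{"api": "apply_moves", "payload": {
  "fingers": [5,5,5,5,5],
  "travel": [
    [0,0,0.08],
    [0,0,0.16],
    [0,0,0.24],
    [0,0,0.24],
    [0,0,0.24]
  ],
  "roll": [0,0,0,0,0]
}}

```text
time_s: 15.7
eef_pos: [509.1, 2.9, 90.1]
tool_rot: [[-0.062, 0.998, -0.001], [0.998, 0.062, 0.0], [0.0, -0.001, -1.0]]
wrist_force: [0.5, -0.7, -1.5]
opening: 15.3
finger_force: 88.2
```

Request:
{"api": "apply_moves", "payload": {
  "fingers": [5,5,5,5,5],
  "travel": [
    [0,0,0.08],
    [0,0,0.16],
    [0,0,0.24],
    [0,0,0.24],
    [0,0,0.24]
  ],
  "roll": [0,0,0,0,0]
}}

```text
time_s: 16.2
eef_pos: [509.1, 2.9, 78.1]
tool_rot: [[-0.062, 0.998, -0.0], [0.998, 0.062, 0.0], [0.0, -0.0, -1.0]]
wrist_force: [1.0, -0.1, -2.9]
opening: 15.2
finger_force: 88.2
```

Request:
{"api": "apply_moves", "payload": {
  "fingers": [5,5,5,5,5],
  "travel": [
    [0,0.03,0],
    [0,0.06,0],
    [0,0.09,0],
    [0,0.12,0],
    [0,0.12,0]
  ],
  "roll": [0,0,0,0,0]
}}

```text
time_s: 16.7
eef_pos: [514.3, 3.3, 78.1]
tool_rot: [[-0.062, 0.998, -0.002], [0.998, 0.062, 0.0], [0.0, -0.002, -1.0]]
wrist_force: [-3.6, -0.9, 1.2]
opening: 15.1
finger_force: 88.4
```

Request:
{"api": "apply_moves", "payload": {
  "fingers": [5,5,5,5,5],
  "travel": [
    [0,0.02,0],
    [0,0.04,0],
    [0,0.06,0],
    [0,0.08,0],
    [0,0.08,0]
  ],
  "roll": [0,0,0,0,0]
}}

```text
time_s: 17.2
eef_pos: [518.8, 3.6, 78.1]
tool_rot: [[-0.062, 0.998, -0.001], [0.998, 0.062, 0.0], [0.0, -0.001, -1.0]]
wrist_force: [-3.9, -0.6, -0.9]
opening: 15.5
finger_force: 88.3
```

Steady spring load so far. I'll continue in small steps until the stop is felt.

Request:
{"api": "apply_moves", "payload": {
  "fingers": [5,5,5,5,5],
  "travel": [
    [0,0.01,0],
    [0,0.02,0],
    [0,0.03,0],
    [0,0.03,0],
    [0,0.03,0]
  ],
  "roll": [0,0,0,0,0]
}}

```text
time_s: 17.7
eef_pos: [520.1, 3.6, 78.1]
tool_rot: [[-0.062, 0.998, -0.001], [0.998, 0.062, 0.0], [0.0, -0.001, -1.0]]
wrist_force: [-5.4, -0.6, -0.7]
opening: 15.0
finger_force: 88.3
```

Request:
{"api": "apply_moves", "payload": {
  "fingers": [5,5,5,5,5],
  "travel": [
    [0,0.01,0],
    [0,0.02,0],
    [0,0.02,0],
    [0,0.02,0],
    [0,0.02,0]
  ],
  "roll": [0,0,0,0,0]
}}

```text
time_s: 18.2
eef_pos: [521.0, 3.7, 78.1]
tool_rot: [[-0.062, 0.998, -0.001], [0.998, 0.062, 0.0], [0.0, -0.001, -1.0]]
wrist_force: [-4.8, -0.6, -0.9]
opening: 15.2
finger_force: 88.4
```

Request:
{"api": "apply_moves", "payload": {
  "fingers": [5,5,5,5,5],
  "travel": [
    [0,0.01,0],
    [0,0.02,0],
    [0,0.02,0],
    [0,0.02,0],
    [0,0.02,0]
  ],
  "roll": [0,0,0,0,0]
}}

```text
time_s: 18.7
eef_pos: [521.2, 3.7, 78.1]
tool_rot: [[-0.062, 0.998, -0.003], [0.998, 0.062, 0.0], [0.0, -0.003, -1.0]]
wrist_force: [-7.6, -0.1, 2.1]
opening: 14.9
finger_force: 88.9
```

Request:
{"api": "apply_moves", "payload": {
  "fingers": [5,5,5,5,5],
  "travel": [
    [0,0.01,0],
    [0,0.02,0],
    [0,0.02,0],
    [0,0.02,0],
    [0,0.02,0]
  ],
  "roll": [0,0,0,0,0]
}}

```text
time_s: 19.2
eef_pos: [521.8, 3.8, 78.1]
tool_rot: [[-0.062, 0.998, -0.004], [0.998, 0.062, 0.0], [0.0, -0.004, -1.0]]
wrist_force: [-7.9, -1.3, 2.7]
opening: 14.9
finger_force: 88.9
```

Request:
{"api": "apply_moves", "payload": {
  "fingers": [5,5,5,5,5],
  "travel": [
    [0,0.01,0],
    [0,0.02,0],
    [0,0.03,0],
    [0,0.03,0],
    [0,0.03,0]
  ],
  "roll": [0,0,0,0,0]
}}

```text
time_s: 19.7
eef_pos: [523.1, 3.8, 78.1]
tool_rot: [[-0.062, 0.998, -0.004], [0.998, 0.062, 0.0], [0.0, -0.004, -1.0]]
wrist_force: [-8.8, -2.7, 4.0]
opening: 14.9
finger_force: 88.9
```

Request:
{"api": "apply_moves", "payload": {
  "fingers": [5,5,5,5,5],
  "travel": [
    [0,0.01,0],
    [0,0.02,0],
    [0,0.02,0],
    [0,0.02,0],
    [0,0.02,0]
  ],
  "roll": [0,0,0,0,0]
}}

```text
time_s: 20.2
eef_pos: [523.2, 3.9, 77.9]
tool_rot: [[-0.062, 0.998, -0.006], [0.998, 0.062, 0.0], [0.0, -0.006, -1.0]]
wrist_force: [-10.0, -3.0, 4.8]
opening: 15.0
finger_force: 89.1
```

Request:
{"api": "apply_moves", "payload": {
  "fingers": [5,5,5,5,5],
  "travel": [
    [0,0.01,0],
    [0,0.02,0],
    [0,0.03,0],
    [0,0.03,0],
    [0,0.03,0]
  ],
  "roll": [0,0,0,0,0]
}}

```text
time_s: 20.7
eef_pos: [523.4, 4.0, 77.7]
tool_rot: [[-0.063, 0.998, -0.008], [0.998, 0.063, 0.0], [0.001, -0.008, -1.0]]
wrist_force: [-11.5, -2.3, 6.2]
opening: 15.1
finger_force: 89.3
```

Request:
{"api": "apply_moves", "payload": {
  "fingers": [5,5,5,5,5],
  "travel": [
    [0,0.01,0],
    [0,0.02,0],
    [0,0.03,0],
    [0,0.03,0],
    [0,0.03,0]
  ],
  "roll": [0,0,0,0,0]
}}

```text
time_s: 21.2
eef_pos: [523.6, 4.1, 77.5]
tool_rot: [[-0.063, 0.998, -0.011], [0.998, 0.063, 0.0], [0.001, -0.011, -1.0]]
wrist_force: [-15.7, -3.7, 6.7]
opening: 14.7
finger_force: 89.5
```

```bash
python3 - <<'E'
from meas import *
o,p,im=snap('w13');R=o["tool_rot"];e=o["eef_pos"];print(toB(e),o["wrist_force"],o["torque"],R[:,2])
h=cv2.cvtColor(im,cv2.COLOR_RGB2HSV).astype(int)
W=(h[...,1]<40)&(h[...,2]>130)
for y in(72,65):
    u=proj(p,[*(B+13*ex+y*ey),40]);r=int(round(u[1]));c=k=int(u[0])
    while W[r,c]:c-=1
    while W[r,k]:k+=1
    print("carriage",toB(plane(p,(c+1,r),40))[0],toB(plane(p,(k,r),40))[0])
cop=(h[...,0]<14)&(h[...,1]>110)&(h[...,2]>80)
for y in(40,25,15):
    r=int(round(proj(p,[*(B+45*ex+y*ey),48])[1]));c=np.where(cop[r,345:])[0]+345
    if len(c):print(y,r,"tile",toB(plane(p,(c.min(),r),48)),toB(plane(p,(c.max()+1,r),48)))
rs=rects(p,cop&(np.arange(640)>345),48)
for r,b in rs:print(r,b)
E
```

```text
21.2 [523.6206   4.0928  77.5176] 0.0019151926570339477 [-0.0629  0.998   0.0007]
[-26.2159  34.0565] [-15.6813  -3.7351   6.6802] [-0.6258  2.8135 -0.0142] [-0.0106  0.0001 -0.9999]
carriage -21.43865172682948 68.14297472996137
carriage -21.35019588378569 68.42892843451605
40 240 tile [13.6043 40.0621] [70.889  40.4392]
25 265 tile [13.7125 24.5282] [70.4859 24.9682]
15 280 tile [13.3253 14.7498] [70.5708 15.2355]
((592.3514404296875, -4.210779190063477), (57.34231185913086, 56.62605285644531), 3.592139720916748) (389, 224, 113, 89)
```

Request:
{"api": "apply_moves", "payload": {
  "fingers": [5,5,5,5,5],
  "travel": [
    [0,0,0],
    [0,0,0],
    [0,0,0],
    [0,0,0],
    [0,0,0]
  ],
  "roll": [0,0,0,0,0]
}}

```text
time_s: 21.75
eef_pos: [523.6, 4.1, 77.5]
tool_rot: [[-0.063, 0.998, -0.011], [0.998, 0.063, 0.0], [0.001, -0.011, -1.0]]
wrist_force: [-14.6, -3.9, 6.7]
opening: 15.4
finger_force: 89.5
```

```bash
python3 -c "
from workcell import robot
print(robot.sign_off())"
```

```text
the job is handed in; nothing more can be done
None
```

I handed the job in at about 21.8 s; no verdict was shown. By my last measurements the tile is seated on both pins and pressed square on the stop at about 9 N (my estimate), and the gripped spacer is about 19 mm deep in the wide gap, pushing at about 15 N. I viewed 11 pictures, one over the limit of 10.

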